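# Shim the rocking analyser

### The job

The analyser rocks because the ball foot under the lug that sticks out of its side does not reach down to the bench. Without picking anything up, push the wooden wedge thin end first along the bench under that ball foot until the analyser stands level and no longer rocks, then press down with a fingertip on top of the lug to check it stays put, and move clear. Leave the other things where they are.

Things in the scene. Friction and masses are not known exactly. Their poses are not given: they have to be found in the camera images.
- analyser (a joint): rocking angle about the diagonal through the analyser's two good feet, rad: 0 = level (a hard stop), -0.0405 = rocked down towards the lug, where it rests by its own weight. Raising it takes about 3 to 10 N upward at the ball foot; a sideways push of about 5 to 14 N on the wedge does it, easing off towards level, where the wedge jams and the push rises steeply
- lug: grey lug, 44 mm wide (x), carrying a steel ball foot 24 mm across; rocks with the analyser. Origin: lowest point of the ball, 7 mm above the bench when rocked down, 15 mm when level. z up; y points level in under the analyser, so a wedge slid along +y comes squarely under the ball; x along the analyser's side, away from the robot. The lug's underside is 21 mm above the origin
- pad (a point): centre of the top of the round steel press pad (28 mm across, flat) on the lug, 38 mm straight above the lowest point of the ball; same axes as the lug
- plate_edge (a point): middle of the top edge of the analyser's grey base plate beside the lug, 30 mm from the ball along the lug's +y and 35 mm above the ball's lowest point; same axes as the lug. From here along +y: a steel box 30 mm higher begins after 10 mm, tall housings (to about 210 mm over the bench, a thin flap to 305 mm) after 85 mm; a rubber stop under the plate after 85 mm. Towards -y the bench is free
- wedge: wooden wedge lying on the bench, 130 mm long, 60 mm wide, about 0.09 kg, 3 mm thick at the thin end, rising evenly to 27 mm at the blunt tail. Origin: centre of its underside; x runs to the thin end (65 mm), the tail face is at -65 mm; z up. Starts on the lug's -y side, thin end towards it but askew and to one side. Level comes with about its middle (15 mm thick) under the ball; friction then holds it
- packer: bystander, to be left alone: flat wooden strip 110 x 60 x 10 mm of even thickness (not the wedge), lying on the bench; origin under its centre
- bottle: bystander, to be left alone: amber bottle, 48 mm across, 65 mm tall, standing to the far side of the wedge; origin under its centre
- jar: bystander, to be left alone: white jar, 52 mm across, 55 mm tall, on the robot's side of the analyser; origin under its centre
- rack: bystander, to be left alone: white cuvette rack block 70 x 170 x 35 mm; origin under its centre
- mug: bystander, to be left alone: white mug, 76 mm across, 90 mm tall; origin under its centre
- screwdriver: bystander, to be left alone: screwdriver lying on the bench
- mouse: bystander, to be left alone: black computer mouse 100 x 60 x 31 mm; origin under its centre
Not all that is in view belongs to the job. What is shaped like the wedge but orange is not meant.

How it is judged (in metres and radians):
On the way, in this order (a step that is already met when the one before it is completed fails the run):
1. the wedge is under the ball foot, carrying it, and the analyser is level (value of joint analyser above -0.005 rad and contact force between wedge and lug above 1 N), for 0.3 s.
2. a fingertip presses on the lug (at least 3 N) and the analyser stays level on the wedge (all of step 1 and contact force between the fingers and lug above 3 N), for 0.2 s.
At the end, for the whole second after the job is handed in: The analyser is level to within 0.005 rad (1 mm at the foot), its ball foot bears on the wedge with more than 1 N, and the wedge lies flat and still on the bench; on the way a fingertip has pressed the lug with 3 N or more while the analyser stayed level (all of step 1 and linear speed of wedge below 0.01 m/s and height (world z) of wedge below 0.005 m and angle between wedge's own z axis and vertical below 0.06 rad); the robot touches nothing.
It fails at once if the wedge is lifted off the bench or tipped (height (world z) of wedge above 0.012 m or angle between wedge's own z axis and vertical above 0.2 rad).
It fails at once if another thing is moved by more than 25 mm (distance of any of packer, bottle, jar, rack, mug, screwdriver, mouse from where it was at the start of the episode above 0.025 m).
It fails at once if another thing is lifted (height (world z) of any of packer, bottle, jar, rack, mug, screwdriver, mouse above 0.02 m).
It also fails if it takes over 61 s, if anything falls off the work surface, if the arm or the gripper's body presses on something with over 40 N, if the wrist force passes 120 N, or if a joint passes its speed limit or range.

### The arm

A 6-joint arm with a two-finger parallel gripper is mounted at the origin on the work surface. World frame = base frame: x ahead of the robot, y to its left, z up, the work surface at z = 0. Lengths are in m, angles in degrees, forces in N, time in s.
With the tool pointing down it reaches from about 0.35 to 0.925 m from the base axis. Payload 6.4 kg.
Tool frame: the origin (TCP) lies on the centre line of the jaws, within the pads' length; the fingertips stand r.tip_extent ahead of it and the grasp point (between the pads) lies 8 mm behind it (r.tip_extent is the distance from the TCP to the fingertips, in m); x points along the fingers, y is the direction in which the jaws open and shut, and the axes are right-handed (so a half turn about x gives the same grasp; the last joint's range is limited). The gripper opens to 85 mm and grips with 20 to 120 N. Pads are 22 mm wide; open, the fingers measure 114 mm over their backs; the gripper's body (76 mm by 85 mm) begins 54 mm behind the grasp point. The pads swing forward as they close: fully open they stand 13 mm farther back than shut.
Start: joints at [-75.579, 14.043, 89.255, -0, 76.702, -9.975], TCP at [0.268, -0.592, 0.242] pointing down, gripper open.
Joint ranges: [-179.41, 179.41], [-58.25, 129.5], [7.25, 145.43], [-54.29, 234.29], [11.92, 165.04], [-157.13, 157.13]. Speed limits (degrees/s): [147.25, 147.25, 180, 180, 180, 180].

### API

Orientations are given as a 3x3 rotation matrix whose columns are the frame's x, y, z axes.
In Python, from plant import sensors, get_image, get_calibration, r gives the robot as it stands.
- The arm moves only by the shell command python3 -m jog 'ROWS'. ROWS is JSON, a list that holds one entry, the list of rows, each a list of 7 numbers: the closure, from 0 (fully open) to 1 (shut), then the shift along the tool's x, y, z in mm, then the turn, a rotation vector about the tool's x, y, z in rad. In form: [[[grip, x, y, z, rx, ry, rz], ...]]. A call has 1 to 12 rows; each row is the pose to reach, as a shift and turn from the pose measured when the call began, along the tool's axes at that moment; what a row does not reach only later rows make up. A row lasts 1/8 s, in which the tool goes at most 62.5 mm and 10.7 degrees, less where a joint would pass 70% of its speed; a pose out of reach is approached as far as the arm can. A call with a gripper value outside its range is refused whole. The fingers move at their own pace and stop on an object; the grip force is fixed at half the most. Time passes only in rows, so rows that repeat a pose let the fingers close. It gives the time, the measured TCP pose, the force and the opening at its end, in the units of the state.
- sensors.state(): the state, without advancing time (a new reading comes with each control period).
- get_image(name): name is "scene" or "top" or "wrist"; returns the picture (400x640x3 uint8, red, green, blue); there is no depth.
- get_calibration(name): a dict with "fov_y" (degrees; the focal length in pixels is half the picture's height over the tangent of half this angle, whatever the lens; pixels are square), "cx", "cy" (the principal point, pixels), "camera_from_world" (4x4, takes a point from world to camera coordinates); the wrist camera has in their place "tool_from_camera" (4x4, takes a point from camera to tool coordinates, whose origin is the TCP and whose axes are the tool frame's). Camera axes: x right, y up, looking along -z (the intrinsics and any distortion apply to the point x, -y, -z); pixel columns grow to the right and rows downward; lengths in m; the calibration is good to about 2 mm. A picture is of the moment at which its call begins: read the wrist's pose just before it. get_calibration takes no time and is no camera call.
- r.hand_in(): hands the job in, once; it reports no verdict.
The state is a dict: "time_s": time; "q": joint angles; "qvel": joint speeds; "joint_torque": joint torques, N m; "position": TCP position; "tool_rot": TCP orientation; "contact_force": force on the tool from outside, world axes, zero at the start; "moment": the same for the moment, N m; "grip_width": finger opening in m.
Only numpy, scipy, OpenCV 4.12 (cv2) and the standard library are available. Lean on these libraries where they do the work, as an engineer would, in place of code of your own. Each camera call takes 0.05 s, during which the arm holds its last target.

## Working session

There is one attempt and no reset: what is moved stays moved. The work goes in short steps, Python scripts to look and compute and a shell command to move; the robot and the scene stay as the last step left them, time stands still between calls to the robot, and variables do not carry over. Pictures are saved under pics/ and viewed, and the job is handed in when it is done.

```bash
ls; mkdir -p pics; python3 - <<'E'
from plant import sensors,get_image,get_calibration,r
import cv2
for n in("scene","top","wrist"):
    im=get_image(n); cv2.imwrite(f"pics/{n}0.png",im[:,:,::-1]); print(n,get_calibration(n))
print(sensors.state(), r.tip_extent)
E
```

```text
pics
scene {'fov_y': 48.57961525620526, 'cx': 325.86863248091606, 'cy': 196.34856639245277, 'camera_from_world': array([[ 0.92154973, -0.38800943,  0.01395632, -0.5105008 ],
       [ 0.25967964,  0.64268323,  0.72078065, -0.22631022],
       [-0.28863918, -0.66061104,  0.69302271, -1.34005214],
       [ 0.        ,  0.        ,  0.        ,  1.        ]])}
top {'fov_y': 57.57191074484291, 'cx': 315.7823801820187, 'cy': 199.47196398063585, 'camera_from_world': array([[-0.01172731, -0.99948977, -0.02970991,  0.03820571],
       [ 0.98411129, -0.01680095,  0.17675605, -0.55335416],
       [-0.17716502, -0.02716498,  0.98380619, -1.05207655],
       [ 0.        ,  0.        ,  0.        ,  1.        ]])}
wrist {'fov_y': 64.85905966384988, 'cx': 316.6221382363431, 'cy': 196.75348967045062, 'tool_from_camera': array([[-2.13147858e-03,  2.80951539e-01, -9.59719589e-01,
        -1.30786260e-01],
       [ 9.99996174e-01, -1.09321850e-03, -2.54096288e-03,
        -4.21052433e-04],
       [-1.76307064e-03, -9.59721333e-01, -2.80948134e-01,
        -7.08790970e-02],
       [ 0.00000000e+00,  0.0
[... 151 characters left out ...]
04,
        7.67008243e+01, -9.97413596e+00]), 'qvel': array([ 0.00229616, -0.13735666, -0.24198564, -0.04328959,  0.01948914,
       -0.0102084 ]), 'joint_torque': array([ 5.09950351e-04, -4.29989469e+01, -3.26552653e+01, -1.23329037e-04,
        3.55602439e-03,  1.30521940e-05]), 'position': array([ 0.26839099, -0.59154943,  0.24141494]), 'tool_rot': array([[-3.62890146e-04,  4.13036758e-01, -9.10714283e-01],
       [ 1.46393861e-03, -9.10713148e-01, -4.13036826e-01],
       [-9.99998863e-01, -1.48311679e-03, -2.74171628e-04]]), 'contact_force': array([-0.52706975,  0.04856805,  0.46476289]), 'moment': array([ 0.0047367 , -0.01772771, -0.01687809]), 'grip_width': 0.08554926096173185} 0.011
```

View pics/scene0.png

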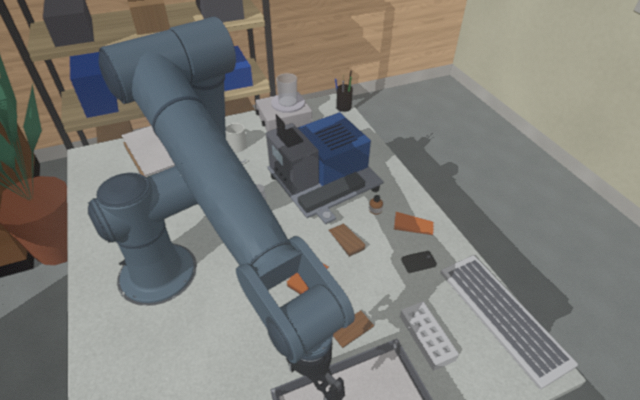

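View pics/top0.png

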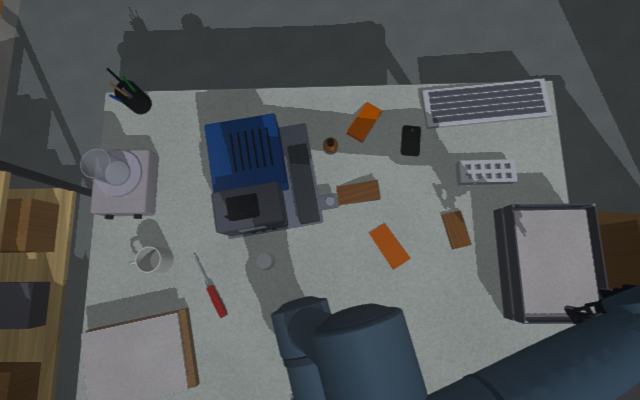

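View pics/wrist0.png

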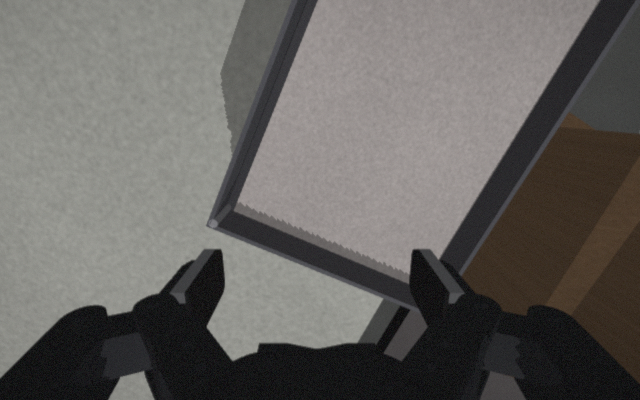

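```bash
cat > h.py <<'E'
import numpy as np, cv2
from plant import sensors,get_image,get_calibration,r
def ray(n,u,v,st=None):
    c=get_calibration(n); f=200/np.tan(np.radians(c["fov_y"]/2))
    d=np.array([(u-c["cx"])/f,-(v-c["cy"])/f,-1.])
    if n=="wrist":
        T=np.eye(4); st=st or sensors.state(); T[:3,:3]=st["tool_rot"]; T[:3,3]=st["position"]; T=T@c["tool_from_camera"]
    else: T=np.linalg.inv(c["camera_from_world"])
    return T[:3,3],T[:3,:3]@d
def onz(n,u,v,z,st=None):
    o,d=ray(n,u,v,st); return o+d*(z-o[2])/d[2]
def tri(a,b):
    (o1,d1),(o2,d2)=a,b
    s=np.linalg.lstsq(np.c_[d1,-d2],o2-o1,rcond=None)[0]
    p,q=o1+s[0]*d1,o2+s[1]*d2; return (p+q)/2,np.linalg.norm(p-q)
def proj(n,p,st=None):
    c=get_calibration(n); f=200/np.tan(np.radians(c["fov_y"]/2))
    if n=="wrist":
        T=np.eye(4); st=st or sensors.state(); T[:3,:3]=st["tool_rot"]; T[:3,3]=st["position"]; M=np.linalg.inv(T@c["tool_from_camera"])
    else: M=c["camera_from_world"]
    q=M[:3,:3]@p+M[:3,3]; return c["cx"]-f*q[0]/q[2], c["cy"]+f*q[1]/q[2]
E
python3 - <<'E'
from h import *
im=cv2.imread("pics/top0.png"); sc=cv2.imread("pics/scene0.png")
cv2.imwrite("pics/t_crop.png",cv2.resize(im[120:270,280:480],None,fx=4,fy=4,interpolation=cv2.INTER_CUBIC))
cv2.imwrite("pics/s_crop.png",cv2.resize(sc[180:355,270:470],None,fx=4,fy=3.4,interpolation=cv2.INTER_CUBIC))
hsv=cv2.cvtColor(im,cv2.COLOR_BGR2HSV)
m=cv2.inRange(hsv,(3,80,40),(20,255,255)); m[:,:300]=0
for c in cv2.findContours(m,0,1)[0]:
    if cv2.contourArea(c)>150:
        b=cv2.boxPoints(cv2.minAreaRect(c)); w=np.array([onz("top",u,v,0.01)[:2] for u,v in b])
        print(b.round(1).tolist(),w.round(3).tolist(),[round(np.linalg.norm(w[i]-w[i-1]),3) for i in(1,2)],im[int(b[:,1].mean()),int(b[:,0].mean())])
E
```

```text
[[368.1000061035156, 233.0], [385.0, 221.3000030517578], [410.5, 258.0], [393.6000061035156, 269.70001220703125]] [[0.454, -0.128], [0.489, -0.182], [0.376, -0.253], [0.342, -0.201]] [np.float64(0.064), np.float64(0.134)] [ 25  71 140]
[[598.0, 211.0], [639.0, 211.0], [639.0, 288.0], [598.0, 288.0]] [[0.511, -0.829], [0.509, -0.951], [0.281, -0.913], [0.282, -0.796]] [np.float64(0.122), np.float64(0.231)] [24 35 48]
[[441.79998779296875, 214.6999969482422], [459.79998779296875, 209.10000610351562], [470.70001220703125, 243.8000030517578], [452.70001220703125, 249.5]] [[0.507, -0.357], [0.523, -0.413], [0.416, -0.437], [0.4, -0.382]] [np.float64(0.059), np.float64(0.11)] [41 65 93]
[[335.70001220703125, 186.10000610351562], [376.8999938964844, 179.1999969482422], [380.1000061035156, 198.5], [338.8999938964844, 205.39999389648438]] [[0.603, -0.032], [0.623, -0.162], [0.561, -0.17], [0.541, -0.041]] [np.float64(0.132), np.float64(0.062)] [40 61 88]
[[345.20001220703125, 132.8000030517578], [366.6000061035156, 100.0], [382.70001220703125, 110.4000015258789], [361.20001220703125, 143.3000030517578]] [[0.779, -0.066], [0.89, -0.14], [0.853, -0.191], [0.742, -0.117]] [np.float64(0.134), np.float64(0.063)] [  8  52 105]
```

View pics/t_crop.png

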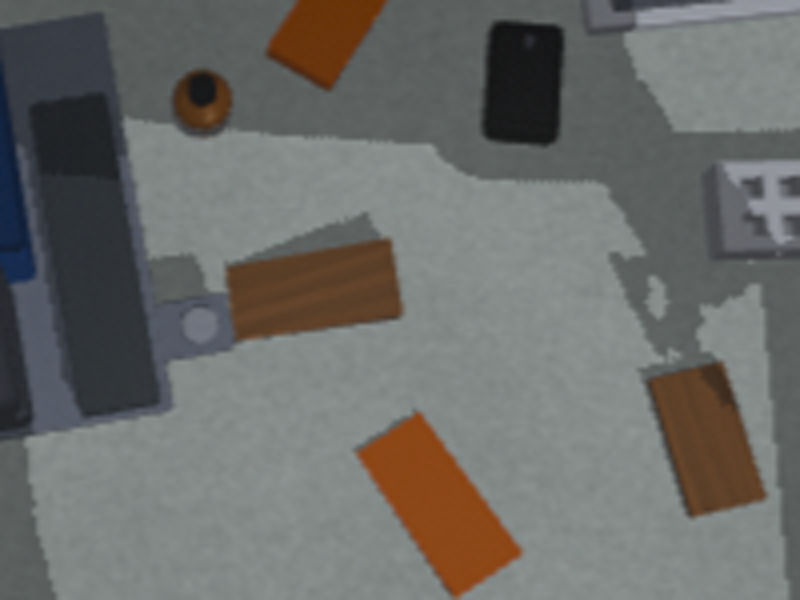

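View pics/s_crop.png

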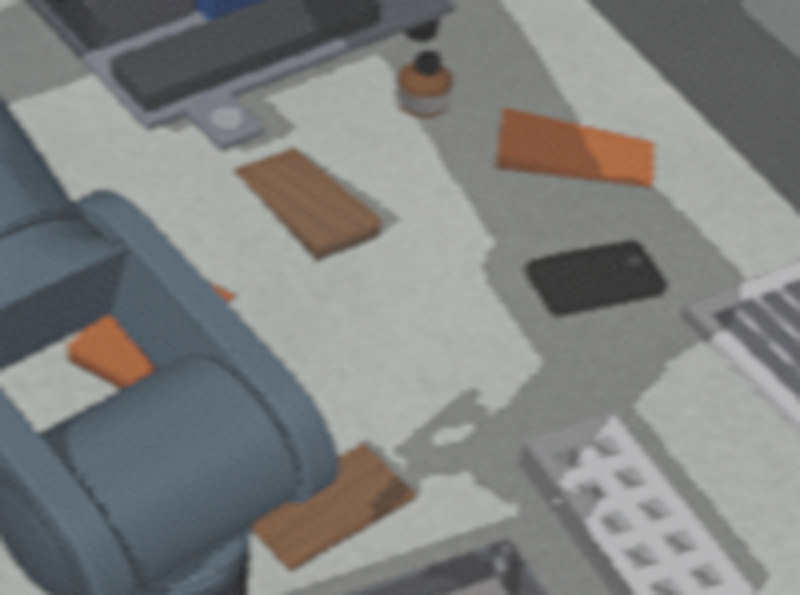

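Top view: brown pieces are at (358,191), measuring 132×62 mm with a shadow growing towards its right end, and at (456,229), measuring 110×59 mm. The orange wedges are at (364,122) and (389,246). The wedge is the one at (358,191): it has the right length, a thick tail and lies by the lug. The one at (456,229) is the packer. The crop confirms this. The lug's pad is at about (330,201).

```bash
python3 - <<'E'
from h import *
np.set_printoptions(precision=4,suppress=True)
p,e=tri(ray("top",330,201.2),ray("scene",327,214.7)); print("pad",p,e, onz("top",330,201.2,.045),onz("scene",327,214.7,.045))
a=onz("top",323,221.5,.042);b=onz("top",305.7,123,.045); print("edge",a,b); d=(b-a)[:2]; d/=np.linalg.norm(d); print("lug x",d, np.degrees(np.arctan2(d[1],d[0])))
# wedge corners, top crop px -> heights tip .003 tail .027
for u,v,z in((228,266,.003),(236,339,.003),(402,316,.027),(390,238,.027)):
    print(onz("top",280+u/4,120+v/4,z))
for u,v,z in((236,170,.003),(293,149,.003),(382,216,.027),(318,250,.027)):
    print("s",onz("scene",270+u/4,180+v/3.4,z))
print("bottle",onz("top",330,145,.03),"jar",onz("top",265,260,.05))
E
```

```text
pad [ 0.5504 -0.0131  0.043 ] 0.002780716028423526 [ 0.5487 -0.0127  0.045 ] [ 0.551  -0.0149  0.045 ]
edge [0.4874 0.0095 0.042 ] [0.801  0.0594 0.045 ]
lug x [0.9876 0.1572] 9.04322660017906
[ 0.603  -0.0363  0.003 ]
[ 0.5442 -0.0413  0.003 ]
[ 0.556  -0.1682  0.027 ]
[ 0.6177 -0.1616  0.027 ]
s [ 0.5462 -0.0451  0.003 ]
s [ 0.6013 -0.0376  0.003 ]
s [ 0.6214 -0.1603  0.027 ]
s [ 0.5578 -0.1776  0.027 ]
bottle [ 0.7318 -0.0163  0.03  ] jar [0.3749 0.1823 0.05  ]
```

```bash
cat >> h.py <<'E'
from scipy.spatial.transform import Rotation as R
def go(p,yaw):
    "tool shift mm & rotvec to reach pos p with tool y at yaw(deg), x down"
    st=sensors.state(); A=st["tool_rot"]; c,s=np.cos(np.radians(yaw)),np.sin(np.radians(yaw))
    B=np.array([[0,c,s],[0,s,-c],[-1,0,0]]); 
    return (A.T@(np.array(p)-st["position"])*1000).round(1), R.from_matrix(A.T@B).as_rotvec().round(4)
E
python3 - <<'E'
from h import *
print(go([.58,-.19,.24],9))
E
```

```text
(array([   1.9, -237. , -449.6]), array([-1.3021e+00, -1.2000e-03,  1.1000e-03]))
```

```bash
python3 -m jog '[[[0,0,-24,-45,-0.13,0,0],[0,0,-48,-90,-0.26,0,0],[0,1,-72,-135,-0.39,0,0],[0,1,-96,-180,-0.52,0,0],[0,1,-120,-225,-0.65,0,0],[0,1,-143,-270,-0.78,0,0],[0,1,-166,-315,-0.91,0,0],[0,2,-190,-360,-1.04,0,0],[0,2,-214,-405,-1.17,0,0],[0,2,-237,-450,-1.302,0,0],[0,2,-237,-450,-1.302,0,0],[0,2,-237,-450,-1.302,0,0]]]'
python3 - <<'E'
from h import *
st=sensors.state(); im=get_image("wrist"); cv2.imwrite("pics/w1.png",im[:,:,::-1]); print(st["position"],st["contact_force"]); np.save("w1.npy",st,allow_pickle=True)
E
```

```text
time_s: 1.65
position: [0.58, -0.1899, 0.2395]
tool_rot: [[-0.001, 0.988, 0.156], [0.001, 0.156, -0.988], [-1.0, -0.001, -0.002]]
contact_force: [-0.3, 0.1, 0.1]
grip_width: 0.0854
[ 0.57998646 -0.18994848  0.23951617] [-0.29891787  0.10879388  0.1040565 ]
```

View pics/w1.png

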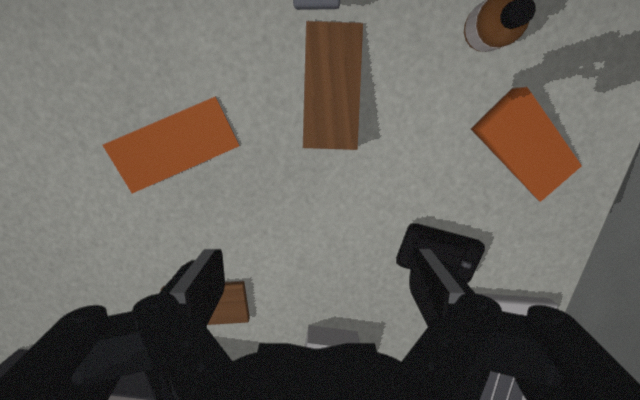

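```bash
python3 -m jog '[[[0,0,0,-35,0,0,0],[0,0,0,-70,0,0,0],[0,0,0,-70,0,0,0],[0,0,0,-70,0,0,0]]]'
python3 - <<'E'
from h import *
st=sensors.state(); im=get_image("wrist"); cv2.imwrite("pics/w2.png",im[:,:,::-1]); print(st["position"],st["qvel"]); np.save("w2.npy",st,allow_pickle=True)
cv2.imwrite("pics/w2c.png",cv2.resize(im[0:250,220:440,::-1],None,fx=2.4,fy=2.4))
E
```

```text
time_s: 2.2
position: [0.5687, -0.1225, 0.2399]
tool_rot: [[-0.001, 0.988, 0.154], [0.001, 0.154, -0.988], [-1.0, -0.001, -0.001]]
contact_force: [-0.3, -0.5, 0.1]
grip_width: 0.0853
[ 0.56872493 -0.12251587  0.23987405] [-0.32644463  0.5447795  -0.5092311  -0.08906477 -0.06410587 -0.01086529]
```

View pics/w2c.png

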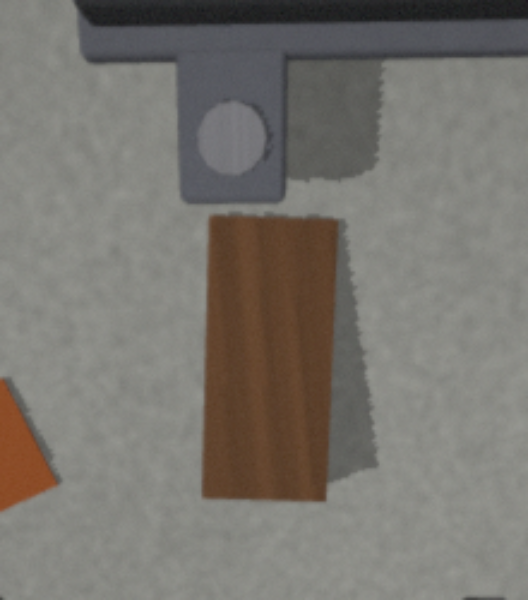

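```bash
python3 - <<'E'
from h import *
np.set_printoptions(precision=4,suppress=True)
st=np.load("w2.npy",allow_pickle=True).item()
P=lambda u,v,z: onz("wrist",220+u/2.4,v/2.4,z,st)
pad=P(232,138,.045); e0,e1=P(95,61,.042),P(525,54,.043)
print("pad",pad, "two-view", tri(ray("wrist",220+232/2.4,138/2.4,st),ray("top",330,201.2)))
d=(e1-e0)[:2]; print("edge yaw",np.degrees(np.arctan2(d[1],d[0])))
ls=[P(178,60,.042),P(182,195,.043),P(286,60,.042),P(286,195,.043)]
for i in(0,2): q=ls[i]-ls[i+1]; print("lug side dir",np.degrees(np.arctan2(-q[0],q[1])))
print("lug width",np.linalg.norm(ls[0]-ls[2]))
a,b,c,dd=P(210,216,.003),P(338,219,.003),P(326,500,.027),P(202,497,.027)
print("widths",np.linalg.norm(a-b),np.linalg.norm(c-dd))
t,k=(a+b)/2,(c+dd)/2; print("tip",t,"tail",k,np.linalg.norm(t-k)); h=t-k; print("yaw",np.degrees(np.arctan2(-h[0],h[1])))
yaw=9; 
for yaw in(8.5,9):
  X=np.array([np.cos(np.radians(yaw)),np.sin(np.radians(yaw)),0]);Y=np.array([-X[1],X[0],0])
  for n,q in(("tip",t),("tail",k)): print(yaw,n,(q-pad)@X,(q-pad)@Y)
E
```

```text
pad [ 0.5505 -0.0096  0.045 ] two-view (array([ 0.5495, -0.0112,  0.0465]), np.float64(0.003627217494497575))
edge yaw 9.679698832103421
lug side dir 9.746024412013455
lug side dir 10.008048654030336
lug width 0.04222127995128853
widths 0.05911386884501772 0.059421194595660816
tip [ 0.574  -0.0345  0.003 ] tail [ 0.59   -0.1622  0.027 ] 0.1308822588739973
yaw 7.139421393524734
8.5 tip 0.019566189121095257 -0.028146831288063095
8.5 tail 0.016511170673026165 -0.15677354915897046
9 tip 0.019319819778165655 -0.028316504586907494
9 tail 0.015142452036298172 -0.15691166501959738
```

```bash
python3 - <<'E'
from h import *
print(go([.5863,-.1324,.014],7.1))
E
```

```text
(array([225.8,  15.9,  12.6]), array([ 0.03  , -0.0011,  0.0006]))
```

```bash
python3 -m jog '[[[0,30,16,12,0.03,0,0],[0,75,16,12,0.03,0,0],[0,120,16,12,0.03,0,0],[0,160,16,12,0.03,0,0],[0,190,16,12,0.03,0,0],[0,210,16,12,0.03,0,0],[0,220,16,12,0.03,0,0],[0,225,16,12,0.03,0,0],[0,225,16,12,0.03,0,0]]]'
python3 - <<'E'
from h import *
im=get_image("wrist"); cv2.imwrite("pics/w3.png",im[:,:,::-1])
E
```

```text
time_s: 3.38
position: [0.5868, -0.1321, 0.0154]
tool_rot: [[0.0, 0.992, 0.124], [0.001, 0.124, -0.992], [-1.0, 0.0, -0.001]]
contact_force: [0.3, -0.1, -0.3]
grip_width: 0.0856
```

View pics/w3.png

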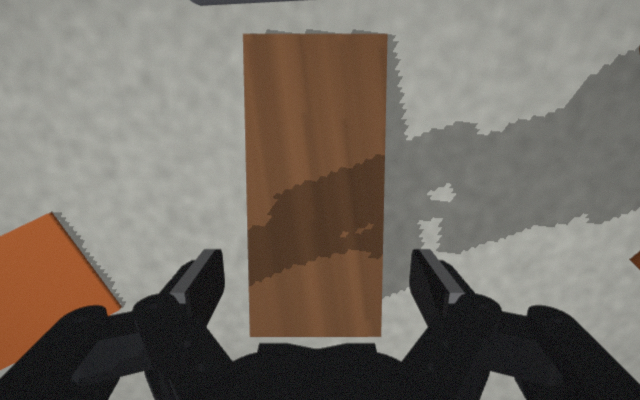

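The wedge (columns 245–388, tail at row 336) sits centred between the open fingers at columns 222 and 413. I'll close to a loose cage.

```bash
python3 -m jog '[[[0.27,0,0,0,0,0,0],[0.27,0,0,0,0,0,0],[0.27,0,0,0,0,0,0],[0.27,0,0,0,0,0,0]]]'
python3 - <<'E'
from h import *
X=np.array([np.cos(np.radians(9.5)),np.sin(np.radians(9.5))]);Y=np.array([-X[1],X[0]])
b=np.array([.5503,-.0105]); st=sensors.state(); q=st["position"][:2]-b; print(q@X,q@Y)
t=b+Y*(q@Y-0.004); print(t,go([*t,.015],9.5))
E
```

```text
time_s: 3.92
position: [0.587, -0.1321, 0.0158]
tool_rot: [[0.001, 0.992, 0.124], [0.0, 0.124, -0.992], [-1.0, 0.001, -0.0]]
contact_force: [0.2, 0.6, 0.6]
grip_width: 0.0621
0.016145337105288766 -0.12601913865666237
[ 0.57175935 -0.138736  ] (array([  0.8, -16. ,   4.7]), array([-0.0419, -0.0002, -0.0009]))
```

```bash
python3 -m jog '[[[0.27,0,-4,1,-0.01,0,0],[0.27,0,-8,2,-0.02,0,0],[0.27,0,-12,3,-0.03,0,0],[0.27,0,-16,4.5,-0.042,0,0],[0.27,0,-17,4.5,-0.042,0,0],[0.27,0,-17,4.5,-0.042,0,0]]]'
python3 - <<'E'
from h import *
im=get_image("wrist"); cv2.imwrite("pics/w4.png",im[:,:,::-1])
E
```

```text
time_s: 4.68
position: [0.5705, -0.1388, 0.0158]
tool_rot: [[0.0, 0.986, 0.165], [0.0, 0.165, -0.986], [-1.0, 0.0, -0.0]]
contact_force: [-1.0, -1.1, 0.3]
grip_width: 0.0626
```

View pics/w4.png

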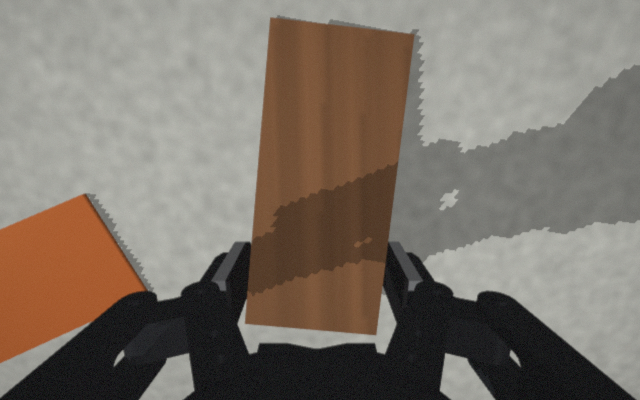

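The tip lags: the wedge is turned about 5° clockwise in the cage (edges run from (270,18) to (247,320)). I'll squeeze the flat pads onto its sides to align it, then ease off.

```bash
python3 -m jog '[[[0.29,0,0,0,0,0,0],[0.31,0,0,0,0,0,0],[0.33,0,0,0,0,0,0],[0.35,0,0,0,0,0,0],[0.35,0,0,0,0,0,0]]]'
python3 - <<'E'
from h import *
im=get_image("wrist"); cv2.imwrite("pics/w5.png",im[:,:,::-1])
E
```

```text
time_s: 5.35
position: [0.5708, -0.1389, 0.0167]
tool_rot: [[0.0, 0.986, 0.166], [-0.0, 0.166, -0.986], [-1.0, 0.0, 0.0]]
contact_force: [-3.5, 0.2, 7.2]
grip_width: 0.0587
```

View pics/w5.png

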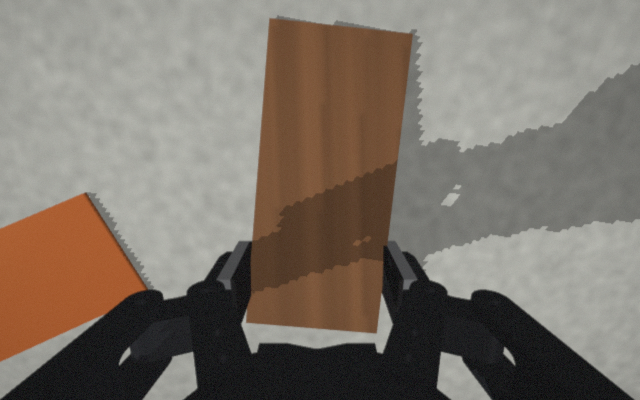

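```bash
cat >> h.py <<'E'
def wed(a,b,c,d,n="wrist",st=None):
    "tip-left, tip-right, tail-right, tail-left px -> wedge pose in lug frame"
    a,b,c,d=[onz(n,*p,z,st) for p,z in zip((a,b,c,d),(.003,.003,.027,.027))]
    t,k=(a+b)/2,(c+d)/2; h=t-k
    X=np.array([np.cos(np.radians(9.5)),np.sin(np.radians(9.5)),0]);Y=np.array([-X[1],X[0],0]); B=np.array([.5503,-.0105,0])
    print("w",[round(np.linalg.norm(v),4) for v in(a-b,c-d,h)],"yaw",np.degrees(np.arctan2(-h[0],h[1])),"tip",(t-B)@X,(t-B)@Y,"tail",(k-B)@X,(k-B)@Y, k)
E
python3 - <<'E'
from h import *
wed((270,18),(412,33),(378,332),(247,321))
E
```

```text
w [np.float64(0.0589), np.float64(0.0597), np.float64(0.1307)] yaw 4.318193515890082 tip 0.008730432617369263 -0.027492691762761194 tail -0.0028747228409767263 -0.15546207066879608 [ 0.57312334 -0.16430447  0.027     ]
```

```bash
python3 -m jog '[[[0.35,0,0,0,-0.03,0,0],[0.35,0,0,0,-0.06,0,0],[0.35,0,0.5,0,-0.09,0,0],[0.35,0,0.5,0,-0.1,0,0],[0.35,0,0.5,0,-0.1,0,0]]]'
python3 - <<'E'
from h import *
im=get_image("wrist"); cv2.imwrite("pics/w6.png",im[:,:,::-1])
E
```

```text
time_s: 6.02
position: [0.5715, -0.1389, 0.0168]
tool_rot: [[0.001, 0.965, 0.264], [-0.0, 0.264, -0.965], [-1.0, 0.001, 0.0]]
contact_force: [0.5, -0.6, 1.7]
grip_width: 0.0591
```

View pics/w6.png

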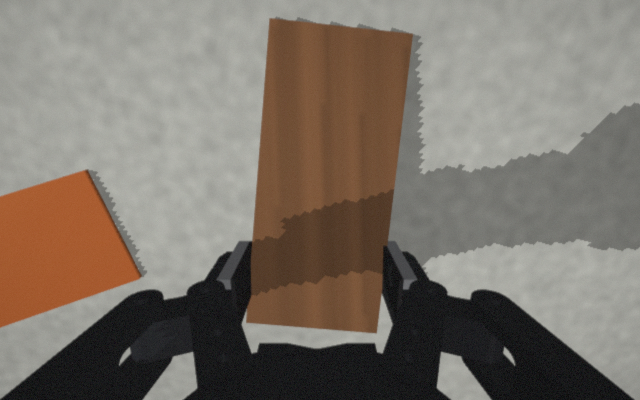

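```bash
python3 - <<'E'
from h import *
wed((270,18),(413,34),(378,332),(247,321))
E
python3 -m jog '[[[0.25,0,0,0,0,0,0],[0.1,0,0,0,0,0,0],[0.0,0,0,0,0,0,0],[0,0,0,0,0,0,0],[0,-30,0,0,0,0,0],[0,-75,0,5,0.05,0,0],[0,-120,0,30,0.1,0,0],[0,-120,0,60,0.1,0,0],[0,-120,0,70,0.1,0,0],[0,-120,0,70,0.1,0,0]]]'
python3 - <<'E'
from h import *
st=sensors.state(); np.save("w7.npy",st,allow_pickle=True)
im=get_image("wrist"); cv2.imwrite("pics/w7.png",im[:,:,::-1])
E
```

```text
w [np.float64(0.0594), np.float64(0.0598), np.float64(0.1306)] yaw 9.943653682530096 tip -0.0006430931418407124 -0.027239149901591084 tail 0.00035103818352394883 -0.15562395336739204 [ 0.57633158 -0.16393173  0.027     ]
time_s: 7.32
position: [0.5891, -0.2062, 0.1356]
tool_rot: [[-0.001, 0.986, 0.165], [0.001, 0.165, -0.986], [-1.0, -0.001, -0.001]]
contact_force: [-0.7, -0.1, -0.1]
grip_width: 0.0852
```

View pics/w7.png

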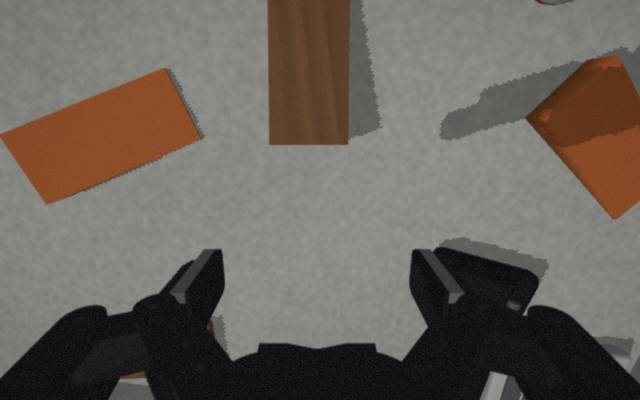

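```bash
python3 - <<'E'
from h import *
st=np.load("w7.npy",allow_pickle=True).item()
k=(onz("wrist",269.5,145,.027,st)+onz("wrist",348.5,144.5,.027,st))/2
X=np.array([np.cos(np.radians(9.5)),np.sin(np.radians(9.5))]);Y=np.array([-X[1],X[0]])
b=np.array([.5503,-.0105]); print("tail",(k[:2]-b)@X,(k[:2]-b)@Y)
for p in((203,138),(48,205)): o=onz("wrist",*p,.02,st)[:2]-b; print("orange",o@X,o@Y)
o=onz("wrist",435,250,.03,st)[:2]-b; print("mouse",o@X,o@Y)
print(go([*(b+Y*-.184),.018],9.5))
E
```

```text
tail -0.0002943277937779415 -0.15723255662644506
orange -0.08249289100559902 -0.15305439187096934
orange -0.21564153863166655 -0.2078250124520892
mouse 0.10305333297307284 -0.24274004721290623
(array([117.4,  -5.8, -14.6]), array([ 0.0007, -0.0016,  0.0014]))
```

```bash
python3 -m jog '[[[0.65,20,-6,-14,0,0,0],[0.65,55,-6,-14,0,0,0],[0.65,85,-6,-14,0,0,0],[0.65,105,-6,-14,0,0,0],[0.65,115,-6,-14.5,0,0,0],[0.65,117,-6,-14.5,0,0,0],[0.65,117,-6,-14.5,0,0,0]]]'
python3 - <<'E'
from h import *
im=get_image("wrist"); cv2.imwrite("pics/w8.png",im[:,:,::-1])
E
```

```text
time_s: 8.25
position: [0.5812, -0.1924, 0.0194]
tool_rot: [[-0.0, 0.986, 0.166], [0.001, 0.166, -0.986], [-1.0, -0.0, -0.001]]
contact_force: [-0.0, -0.8, 0.5]
grip_width: 0.0298
```

View pics/w8.png

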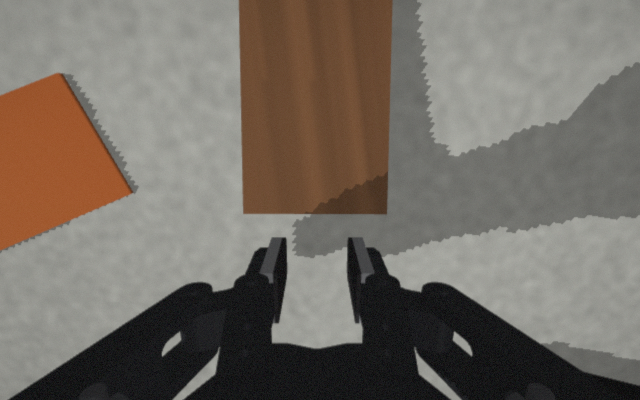

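```bash
python3 -m jog '[[[0.65,0,0,-6,0,0,0],[0.65,0,0,-11,0,0,0],[0.65,0,0,-15,0,0,0],[0.65,0,0,-20,0,0,0],[0.65,0,0,-25,0,0,0],[0.65,0,0,-30,0,0,0],[0.65,0,0,-35,0,0,0],[0.65,0,0,-40,0,0,0],[0.65,0,0,-45,0,0,0],[0.65,0,0,-50,0,0,0],[0.65,0,0,-55,0,0,0],[0.65,0,0,-55,0,0,0]]]'
python3 - <<'E'
from h import *
im=get_image("wrist"); cv2.imwrite("pics/w9.png",im[:,:,::-1])
E
```

```text
time_s: 9.8
position: [0.5718, -0.1376, 0.0194]
tool_rot: [[-0.001, 0.986, 0.166], [0.001, 0.166, -0.986], [-1.0, -0.0, -0.001]]
contact_force: [0.2, -1.2, 0.2]
grip_width: 0.0298
```

View pics/w9.png

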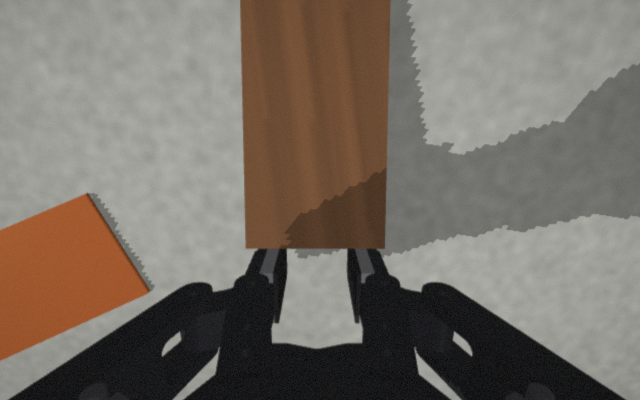

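```bash
python3 -m jog '[[[0.65,0,0,-4,0,0,0],[0.65,0,0,-8,0,0,0],[0.65,0,0,-12,0,0,0],[0.65,0,0,-16,0,0,0],[0.65,0,0,-20,0,0,0],[0.65,0,0,-24,0,0,0],[0.65,0,0,-28,0,0,0],[0.65,0,0,-32,0,0,0],[0.65,0,0,-35,0,0,0],[0.65,0,0,-35,0,0,0]]]'
python3 - <<'E'
from h import *
for n in("wrist","top"):
  im=get_image(n); 
  if n=="top": im=cv2.resize(im[120:270,280:480],None,fx=4,fy=4)
  cv2.imwrite(f"pics/{n}10.png",im[:,:,::-1])
E
```

```text
time_s: 11.1
position: [0.5666, -0.1044, 0.0197]
tool_rot: [[0.001, 0.986, 0.166], [-0.001, 0.166, -0.986], [-1.0, 0.001, 0.002]]
contact_force: [0.5, -4.8, -1.8]
grip_width: 0.0296
```

View pics/wrist10.png

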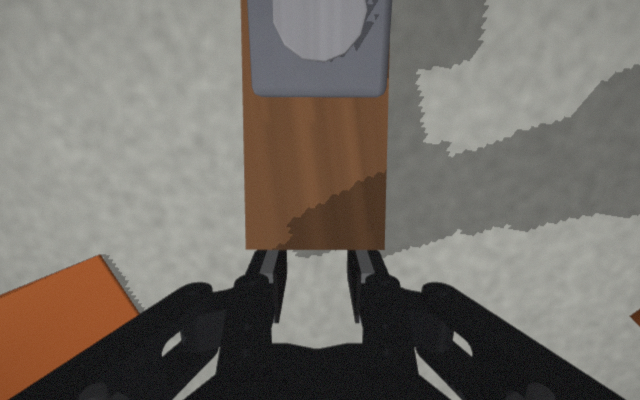

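Ball contact has begun (4.8 N). The lug is at columns 251–388, centred over the wedge at 246–385. I'll continue slowly.

```bash
python3 -m jog '[[[0.65,0,0,-3,0,0,0],[0.65,0,0,-6,0,0,0],[0.65,0,0,-9,0,0,0],[0.65,0,0,-12,0,0,0],[0.65,0,0,-12,0,0,0]]]'; python3 -m jog '[[[0.65,0,0,-2,0,0,0],[0.65,0,0,-4,0,0,0],[0.65,0,0,-4,0,0,0]]]'
```

```text
time_s: 11.82
position: [0.5649, -0.0933, 0.0196]
tool_rot: [[0.002, 0.986, 0.166], [-0.003, 0.166, -0.986], [-1.0, 0.002, 0.004]]
contact_force: [0.6, -4.6, -3.3]
grip_width: 0.0301
time_s: 12.2
position: [0.5646, -0.0904, 0.0197]
tool_rot: [[0.003, 0.986, 0.166], [-0.005, 0.166, -0.986], [-1.0, 0.002, 0.006]]
contact_force: [2.0, -5.1, -3.1]
grip_width: 0.0295
```

```bash
python3 -m jog '[[[0.65,0,0,-2,0,0,0],[0.65,0,0,-4,0,0,0],[0.65,0,0,-4,0,0,0]]]'; python3 -m jog '[[[0.65,0,0,-2,0,0,0],[0.65,0,0,-4,0,0,0],[0.65,0,0,-4,0,0,0]]]'
python3 - <<'E'
from h import *
im=get_image("wrist");cv2.imwrite("pics/wrist11.png",im[:,:,::-1])
E
```

```text
time_s: 12.58
position: [0.5641, -0.0873, 0.0196]
tool_rot: [[0.004, 0.986, 0.167], [-0.007, 0.167, -0.986], [-1.0, 0.003, 0.008]]
contact_force: [0.5, -5.5, -3.4]
grip_width: 0.0301
time_s: 12.95
position: [0.5637, -0.0842, 0.0196]
tool_rot: [[0.005, 0.986, 0.167], [-0.009, 0.167, -0.986], [-1.0, 0.004, 0.01]]
contact_force: [0.9, -4.7, -2.1]
grip_width: 0.0301
```

View pics/wrist11.png

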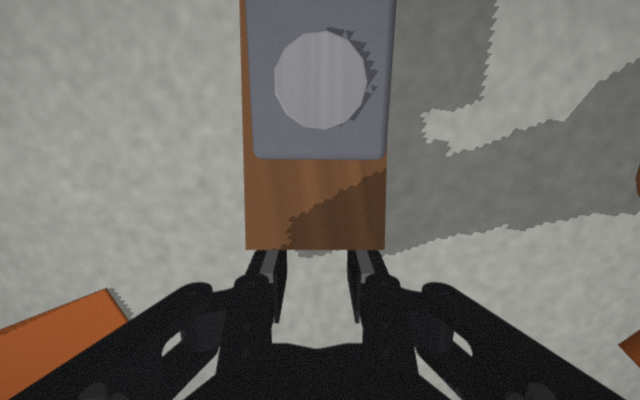

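```bash
python3 - <<'E'
from h import *
Y=np.array([-.165,.986,0]);
for z in(.051,.053): print((onz("wrist",316,249,.027)-onz("wrist",322,80,z))@Y)
E
python3 -m jog '[[[0.65,0,0,-2,0,0,0],[0.65,0,0,-4,0,0,0],[0.65,0,0,-4,0,0,0]]]'
```

```text
-0.06666820076147328
-0.0665488515619885
time_s: 13.38
position: [0.5633, -0.0812, 0.0196]
tool_rot: [[0.006, 0.986, 0.167], [-0.011, 0.167, -0.986], [-1.0, 0.004, 0.012]]
contact_force: [0.7, -5.8, -2.0]
grip_width: 0.0298
```

Force hasn't risen yet, so I'll go on in small steps until it jams.

```bash
python3 -m jog '[[[0.65,0,0,-2,0,0,0],[0.65,0,0,-3,0,0,0],[0.65,0,0,-3,0,0,0]]]';  python3 -m jog '[[[0.65,0,0,-2,0,0,0],[0.65,0,0,-3,0,0,0],[0.65,0,0,-3,0,0,0]]]'; python3 - <<'E'
from h import *
im=get_image("wrist");cv2.imwrite("pics/wrist12.png",im[:,:,::-1])
E
```

```text
time_s: 13.75
position: [0.5635, -0.0807, 0.0198]
tool_rot: [[0.008, 0.986, 0.168], [-0.016, 0.168, -0.986], [-1.0, 0.005, 0.017]]
contact_force: [2.2, -11.8, -4.0]
grip_width: 0.0302
time_s: 14.12
position: [0.5635, -0.0805, 0.0198]
tool_rot: [[0.01, 0.986, 0.169], [-0.021, 0.169, -0.985], [-1.0, 0.006, 0.023]]
contact_force: [2.1, -13.3, -4.3]
grip_width: 0.0295
```

View pics/wrist12.png

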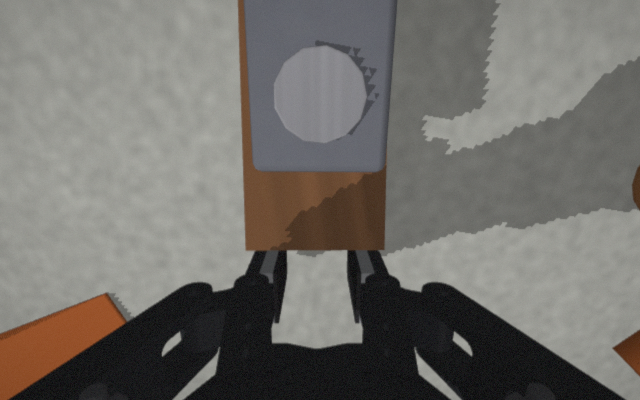

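It jams: force rises from 5.8 to 13 N with only 0.7 mm of travel, which is consistent with the level stop. One firmer push to seat it.

```bash
python3 -m jog '[[[0.65,0,0,-3,0,0.02,0],[0.65,0,0,-5,0,0.02,0],[0.65,0,0,-7,0,0.02,0],[0.65,0,0,-7,0,0.02,0]]]'
```

```text
time_s: 14.68
position: [0.5637, -0.0793, 0.0199]
tool_rot: [[0.011, 0.985, 0.171], [-0.012, 0.171, -0.985], [-1.0, 0.009, 0.014]]
contact_force: [3.1, -24.5, -9.8]
grip_width: 0.0298
```

```bash
python3 -m jog '[[[0.65,0,0,3,0,0,0],[0.65,0,0,8,0,0.01,0],[0.65,0,0,20,0,0.01,0],[0.65,-20,0,45,0,0.01,0],[0.65,-60,0,50,0,0.01,0],[1,-110,0,50,0,0.01,0],[1,-150,0,20,0,0.01,0],[1,-150,0,20,0,0.01,0],[1,-150,0,20,0,0.01,0]]]'
python3 - <<'E'
from h import *
st=sensors.state(); np.save("w13.npy",st,allow_pickle=True)
im=get_image("wrist");cv2.imwrite("pics/w13.png",im[:,:,::-1])
sc=get_image("scene");cv2.imwrite("pics/s13.png",cv2.resize(sc[160:260,270:400,::-1],None,fx=6,fy=6))
E
```

```text
time_s: 15.8
position: [0.5651, -0.0971, 0.1695]
tool_rot: [[0.008, 0.985, 0.172], [-0.002, 0.172, -0.985], [-1.0, 0.008, 0.004]]
contact_force: [-0.5, -0.4, -0.9]
grip_width: 0.0001
```

View pics/w13.png

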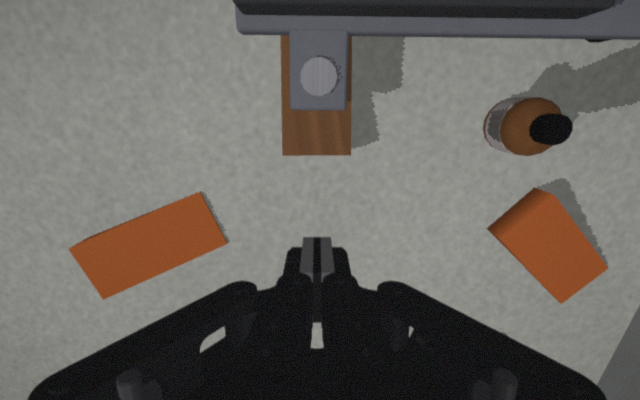

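View pics/s13.png

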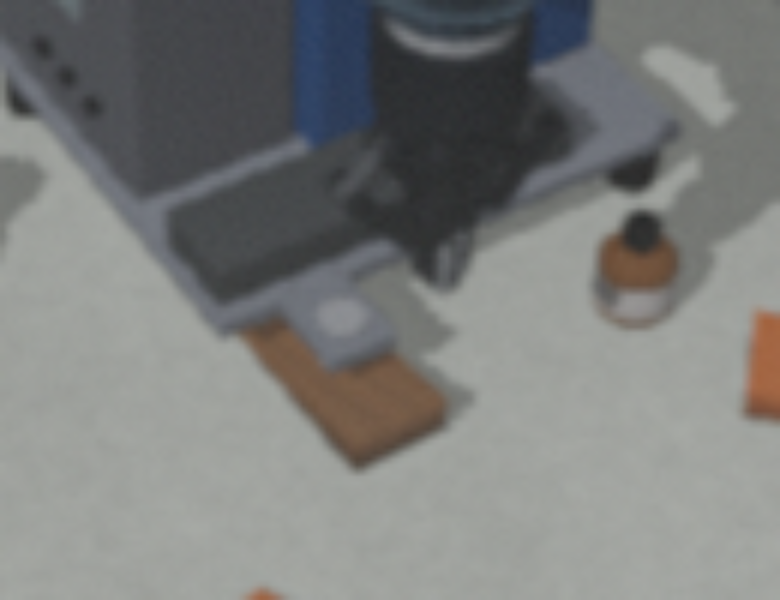

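```bash
python3 - <<'E'
from h import *
st=np.load("w13.npy",allow_pickle=True).item()
p=onz("wrist",320,76,.053,st); print(p, proj("top",p))
Y=np.array([-.165,.986,0]); t=p-0.005*Y; t[2]=.072; print(go(t,9.5))
E
```

```text
[ 0.55237811 -0.00706484  0.053     ] (np.float64(328.12417721395565), np.float64(199.56013307381357))
(array([ 96.2,   2.7, -86.2]), array([ 0.006 ,  0.0025, -0.006 ]))
```

```bash
python3 -m jog '[[[1,0,2,-40,0,0,0],[1,0,2,-84,0,0,0],[1,30,2,-85,0,0,0],[1,60,2,-85,0,0,-0.005],[1,80,2,-85,0,0,-0.005],[1,92,2,-85,0,0,-0.005],[1,95,2,-85,0,0,-0.005],[1,95,2,-85,0,0,-0.005]]]'
python3 - <<'E'
from h import *
im=get_image("wrist");cv2.imwrite("pics/w14.png",im[:,:,::-1])
sc=get_image("scene");cv2.imwrite("pics/s14.png",cv2.resize(sc[160:260,270:400,::-1],None,fx=6,fy=6))
E
```

```text
time_s: 16.9
position: [0.5529, -0.0135, 0.0734]
tool_rot: [[0.002, 0.985, 0.171], [-0.002, 0.171, -0.985], [-1.0, 0.001, 0.003]]
contact_force: [0.0, 0.1, 1.0]
grip_width: 0.0002
```

View pics/w14.png

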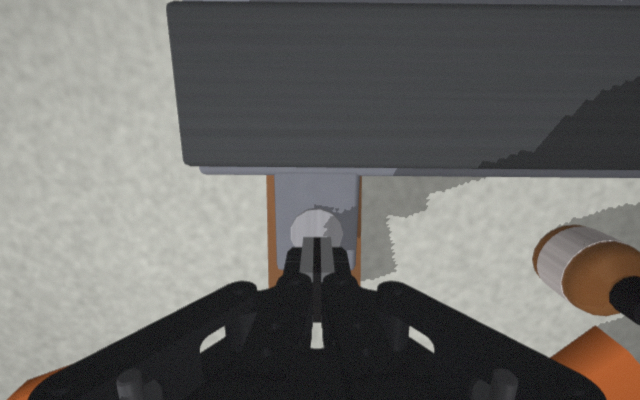

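View pics/s14.png

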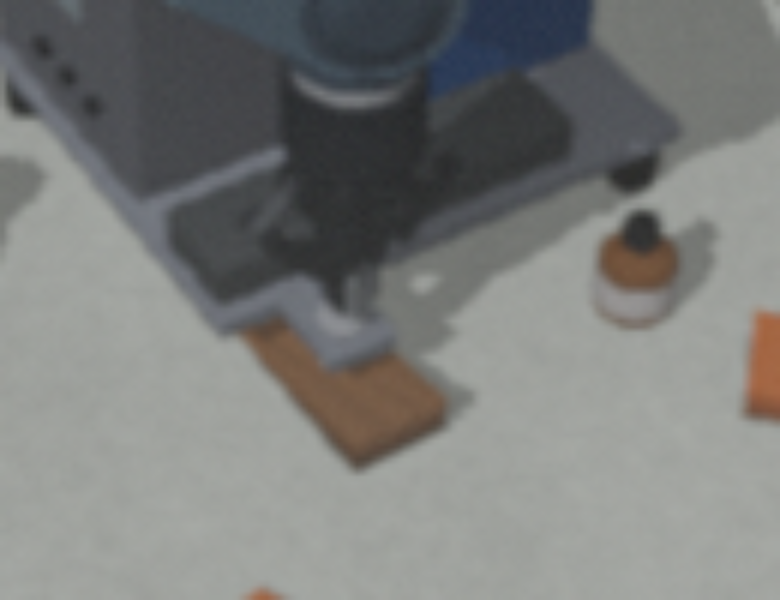

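The fingertip at (317,240) is just above the press pad (317,228). Pressing slowly.

```bash
python3 -m jog '[[[1,2,0,0,0,0,0],[1,4,0,0,0,0,0],[1,6,0,0,0,0,0],[1,8,0,0,0,0,0],[1,8,0,0,0,0,0]]]'; python3 -m jog '[[[1,1,0,0,0,0,0],[1,2,0,0,0,0,0],[1,2,0,0,0,0,0]]]'
```

```text
time_s: 17.62
position: [0.5531, -0.0135, 0.0657]
tool_rot: [[0.002, 0.985, 0.171], [-0.003, 0.171, -0.985], [-1.0, 0.002, 0.003]]
contact_force: [0.8, 0.2, 0.6]
grip_width: 0.0006
time_s: 18.0
position: [0.5532, -0.0135, 0.0641]
tool_rot: [[0.002, 0.985, 0.171], [-0.003, 0.171, -0.985], [-1.0, 0.002, 0.003]]
contact_force: [-1.8, 0.2, 3.2]
grip_width: -0.0002
```

Contact is at TCP z 0.064, so the pad top is at about 0.053, as expected when level. Pressing a bit more.

```bash
python3 -m jog '[[[1,1.5,0,0,0,0,0],[1,2,0,0,0,0,0],[1,2,0,0,0,0,0],[1,2,0,0,0,0,0]]]';python3 -m jog '[[[1,1,0,0,0,0,0],[1,2,0,0,0,0,0],[1,2,0,0,0,0,0],[1,2,0,0,0,0,0]]]'
```

```text
time_s: 18.5
position: [0.5533, -0.0135, 0.064]
tool_rot: [[0.001, 0.985, 0.171], [-0.003, 0.171, -0.985], [-1.0, 0.001, 0.003]]
contact_force: [-8.2, 0.8, 15.5]
grip_width: -0.0001
time_s: 19.0
position: [0.5535, -0.0135, 0.064]
tool_rot: [[-0.0, 0.985, 0.172], [-0.003, 0.172, -0.985], [-1.0, -0.001, 0.003]]
contact_force: [-8.2, 1.2, 16.3]
grip_width: -0.0
```

```bash
python3 -m jog '[[[1,-4,0,0,0,0,0],[1,-15,0,0,0,0,0],[1,-50,0,10,0,0,0],[1,-95,0,40,0,0,0],[1,-120,0,80,0,0,0],[1,-130,0,95,0,0,0],[1,-130,0,95,0,0,0],[1,-130,0,95,0,0,0]]]'
python3 - <<'E'
from h import *
im=get_image("wrist");cv2.imwrite("pics/w15.png",im[:,:,::-1])
p=onz("wrist",320,76,.053);
t=cv2.resize(get_image("top")[100:300,80:580,::-1],None,fx=1.6,fy=1.6); cv2.imwrite("pics/t15.png",t)
E
```

```text
time_s: 20.0
position: [0.5688, -0.1055, 0.1925]
tool_rot: [[-0.003, 0.985, 0.172], [-0.001, 0.172, -0.985], [-1.0, -0.003, 0.001]]
contact_force: [0.7, 0.3, 0.1]
grip_width: 0.0001
```

View pics/w15.png

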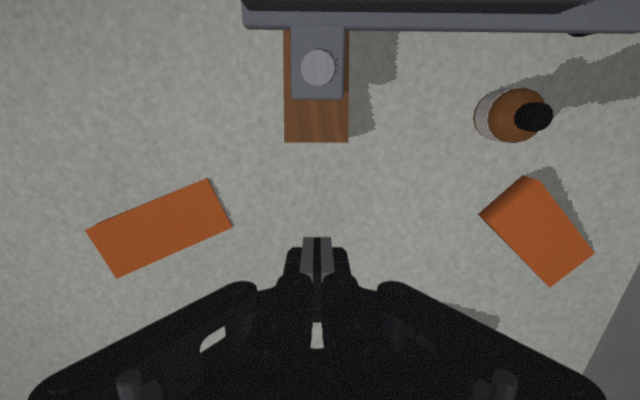

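View pics/t15.png

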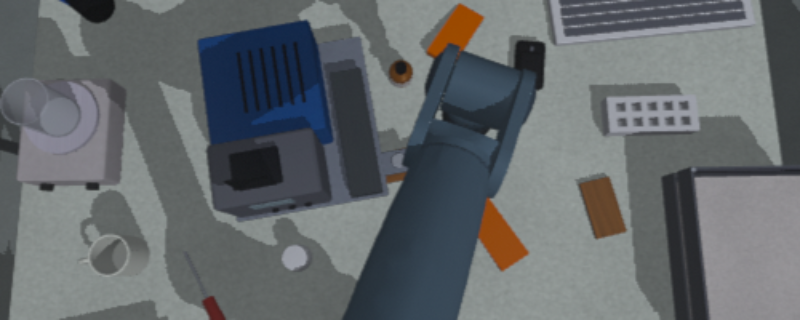

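```bash
python3 - <<'E'
from h import *
Y=np.array([-.165,.986,0]); st=np.load("w13.npy",allow_pickle=True).item()
print("before",(onz("wrist",317,155.5,.027,st)-onz("wrist",320,76,.053,st))@Y)
print("after",(onz("wrist",317,142.5,.027)-onz("wrist",318,68,.053))@Y)
print(sensors.state()["contact_force"]); r.hand_in()
E
```

```text
before -0.06283613348767186
after -0.062065576979761006
[0.01768076 0.63411059 0.15902784]
the job is handed in; nothing more can be done
```

The brown wedge is under the lug's ball foot, it held when I pressed on the lug, and I handed the job in at about 20 s; hand-in gives no verdict.

- **Alignment:** I closed the fingers lightly on the wedge's sides and slid and turned it along the bench onto the lug's axis. It was not lifted at any point. A loose cage alone left the thin end lagging by about 5°, so I squeezed the sides and turned it to correct that.
- **Push:** I pushed the tail with two fingertips until the push rose steeply. It went from about 5 N to 13 N over the last fraction of a millimetre, and I seated it with a final push of 24 N.
- **Press check:** I pressed the pad with the closed fingertips at about 16 N for roughly 1 s. The tool height stayed at 64.0 mm, which puts the pad top at 53 mm, the height it should have when level.
- **After the press:** The distance from the wedge's tail to the pad was 62 mm, against 63 mm before, so it did not move within measuring error. The robot was clear and its force reading was under 1 N.
- **Level:** I had no direct reading of the rocking angle. Level is inferred from the jam, the pad height and the wedge position.
- **Other things:** The last pictures showed nothing else visibly moved. The two pad position measurements differed by about 3 to 4 mm, within what the camera calibration explains.

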